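Lock the jar carrier's retaining bar

TASK

Lock the two jars in their metal carrier: push the lobed stud along its L-shaped slot towards the jars as far as it goes, which brings the retaining bar up to them, then push it sideways round the corner to the closed end of the short leg. Only push the stud, without pinching it between the fingers, leave every jar and the cup where they stand, and finish with the hand clear of everything.

Things in the scene. Friction and masses are not known exactly. Their poses are not given: they have to be found in the camera images.
- carrier: Bare metal jar carrier fixed to the bench; origin on the bench, x axis from the stud's end to the jars' end, y to its left, z up. It spans x -150 to 166, y -88 to 88 mm. x -150 to 0: a box with a flat deck at z = 60 mm, cut by an L-shaped slot 14 mm wide. x 0 to 166: an open bay, walls 50 mm high, floor at z = 6 mm, where the two small jars stand.
- slot_start (a point): Point on the slot's centre line at deck level (z = 60 mm), at the closed end of the long leg: stud position with both joints at 0. Carrier frame (-115, -20, 60) mm. Fixed to the carrier.
- slot_corner (a point): The slot's corner at deck level, carrier frame (-55, -20, 60) mm: the long leg runs 60 mm along carrier +x from slot_start to here.
- slot_end (a point): Closed end of the slot's short leg at deck level, carrier frame (-55, +20, 60) mm: the short leg runs 40 mm along carrier +y from slot_corner to here. The stud's final place.
- stud_top (a point): Centre of the top (z = 102 mm) of the stud: a black upright knob with four lobes (at carrier +x, -x, +y, -y), 28 mm across opposite lobes, standing from z = 68 to 102 mm. A 10 mm pin under it runs in the L slot. It stays upright, does not turn and cannot come out.
- bar (a joint): Slide (m) along carrier +x of the dark retaining bar and the stud in it: 0 at slot_start, 0.060 with the stud at the corner and the bar about 5 mm from the jars. A flat frame on the deck, top at z = 67 mm: cross strip 44 mm (x) by 152 mm (y) round the stud, side arms at y = +-69 mm, plate hanging into the bay. Friction about 3 N, stays where left; starts at 0 to 0.02.
- stud (a joint): Slide (m) of the stud along the bar, carrier +y: 0 in the long leg (its start), 0.040 at the closed end of the short leg. The slot's wall blocks it until joint bar is past about 0.057 (the pin has 2 mm of play); once in the short leg it locks the bar. Friction about 2 N, stays where left.
- jar_left_mid (a point): Centre of the left (+y) small closed jar in the bay, 72 mm diameter, 85 mm high, about 0.3 kg, loose, top 91 mm above the bench. Not to be disturbed.
- jar_right_mid (a point): Centre of the right (-y) small jar in the bay, same size. Not to be disturbed.
- tall_jar_mid (a point): Centre of a loose closed jar standing on the bench beside the carrier, 84 mm diameter, 125 mm high. Not to be disturbed.
- cup_mid (a point): Centre of a loose steel cup standing on the bench beside the carrier, 80 mm diameter at the rim, 75 mm high. Not to be disturbed.

How it is judged:
By the outcome, as a careful person would: the job done as asked, in the order asked, and still so for the second after the job is handed in, with the robot touching nothing.
It also fails if it takes over 42 s, if anything falls off the work surface, if the arm or the gripper's body presses on something with over 40 N, if the wrist force passes 120 N, or if a joint passes its speed limit or range.

ROBOT

A 6-joint arm with a two-finger parallel gripper is mounted at the origin on the work surface. World frame = base frame: x ahead of the robot, y to its left, z up, the work surface at z = 0. Lengths are in m, angles in rad, forces in N, time in s.
With the tool pointing down it reaches from about 0.3 to 0.85 m from the base axis. Payload 4.2 kg.
Tool frame: the origin (TCP) lies at the very end of the fingers, on their centre line; the grasp point (between the pads) lies 19 mm behind it; z points along the fingers, y is the direction in which the jaws open and shut (so a half turn about z gives the same grasp; the last joint's range is limited). The gripper opens to 91 mm and grips with 3 to 60 N. Pads are 32 mm wide; open, the fingers measure 118 mm over their backs; the gripper's body (76 mm by 178 mm) begins 60 mm behind the grasp point.
Start: joints at [1.249, 0.32, 1.565, -0, 1.257, -0.02], TCP at [0.171, 0.549, 0.214] pointing down, gripper open.
Joint ranges: [-3.11, 3.11], [-0.84, 2.01], [0.21, 2.61], [-1.34, 4.49], [0.05, 2.63], [-2.56, 2.56]. Speed limits (rad/s): [2.57, 2.57, 3.14, 3.14, 3.14, 3.14].

INTERFACE

Orientations are given as a unit quaternion [x, y, z, w].
In Python, from cell import * gives the robot as it stands.
- The arm moves only by the tool move_arm, never from a script. Its argument "plan" is text: rows parted by semicolons, each of 5 numbers parted by spaces: the shift along the world's x, y, z in m, then the turn about the world's z in degrees, then the finger opening in m, from 0 to 0.0912. A call has 1 to 20 rows; each row is the pose to reach, as a shift and turn from the pose measured when the call began; what a row does not reach only later rows make up. A row lasts 1/12 s, in which the tool goes at most 41.7 mm and 7.16 degrees, less where a joint would pass 70% of its speed; a pose out of reach is approached as far as the arm can. A call with a gripper value outside its range is refused whole. The fingers move at their own pace and stop on an object; "grip_force" is the grip in N (left out, the last holds). Time passes only in rows, so rows that repeat a pose let the fingers close. It gives the time, the measured TCP pose, the force and the opening at its end, in the units of the state.
- get_obs(): the state, without advancing time (a new reading comes with each control period).
- read_camera(name): name is "side" or "top" or "wrist"; returns (picture, depth): 400x640x3 uint8, red, green, blue; 400x640 float32, m along the optical axis (not along the pixel's ray), 0 where there is no reading.
- camera_params(name): a dict with "fovy" (degrees; the focal length in pixels is half the picture's height over the tangent of half this angle, whatever the lens; pixels are square), "cx", "cy" (the principal point, pixels), "dist_coeffs" ([k1, k2, p1, p2, k3] as OpenCV has them; the pictures are not rectified), "eye" and "attitude" of the camera in the world. Camera axes: x right, y down, z forward; pixel columns grow to the right and rows downward; lengths in m; the calibration is good to about 2 mm. A picture is of the moment at which its call begins: read the wrist's pose just before it. camera_params takes no time and is no camera call; for the wrist camera it gives the pose at the moment of the call.
- finish_job(): hands the job in, once; it reports no verdict.
Trained networks look in the newest picture that a camera, given by its name, has taken for a name from the list of things; names that differ only in an ending like _2 or _b are one class to them, and where a whole thing is asked for, a point or a joint stands for the part that bears it (a point fixed in the world has none). Each returns a list of dicts, best first, with "confidence" (0 to 1); they miss things now and then, are a little off and sometimes report something else, mostly with a low value. They report only what shows in the picture. A call takes as long as a camera call.
- find_in(query, camera): "point" ([x, y, z] in m, in world coordinates, good to about 4 mm: the middle of the surface that is visible of it).
The state is a dict: "t": time; "joint_pos": joint angles; "joint_velocities": joint speeds; "joint_torque": joint torques, N m; "eef_pos": TCP position; "orientation": TCP orientation; "wrist_force": force on the tool from outside, world axes, zero at the start; "torque": the same for the moment, N m; "gripper_width": opening from 0.0 (shut) to 1.0 (fully open).
Only numpy, scipy, OpenCV 4.12 (cv2) and the standard library are available. Lean on these libraries where they do the work, as an engineer would, in place of code of your own. Each camera call takes 0.05 s, during which the arm holds its last target. There are 200 camera calls.

## Working session

There is one attempt and no reset: what is moved stays moved. The work goes in short steps, Python scripts to look and compute and a tool call to move; the robot and the scene stay as the last step left them, time stands still between calls to the robot, and variables do not carry over. Pictures are saved under pics/ and viewed, about 8 in all and at most 12, crops included, and the job is handed in when it is done.

Besides the shell and the picture viewer there is one more tool, called as a command line: name --argument value ..., lists and objects as JSON in quotes. move_arm: Moves the arm, as the interface text tells. Its arguments: {"type":"object","properties":{"plan":{"type":"string"},"grip_force":{"type":"number"}},"required":["plan"]}

```bash
mkdir -p pics; cat > h.py <<'E'
from cell import *
import numpy as np, cv2
from scipy.spatial.transform import Rotation as R
def f(n): return 200/np.tan(np.radians(camera_params(n)["fovy"])/2)
E
python3 - <<'E'
from h import *
print({k:np.round(v,3).tolist() for k,v in get_obs().items()})
for n in("top","side"):
    p,d=read_camera(n); cv2.imwrite(f"pics/{n}0.png",p[...,::-1]); print(n,camera_params(n))
    for q in("stud_top","carrier","bar","jar_left_mid","tall_jar_mid","cup_mid"):
        print(q,[(np.round(r["point"],3).tolist(),round(r["confidence"],2)) for r in find_in(q,n)])
E
```

```text
{'t': 0.0, 'joint_pos': [1.249, 0.32, 1.566, -0.0, 1.257, -0.02], 'joint_velocities': [-0.001, -0.001, 0.0, -0.001, 0.002, 0.001], 'joint_torque': [0.0, -41.245, -23.197, 0.073, 0.046, -0.0], 'eef_pos': [0.171, 0.549, 0.213], 'orientation': [0.15, 0.989, -0.001, -0.0], 'wrist_force': [-0.071, 0.582, -0.666], 'torque': [0.01, -0.01, -0.039], 'gripper_width': 0.999}
top {'fovy': 43.43453728656462, 'cx': 323.49037173788184, 'cy': 198.3045322272546, 'dist_coeffs': array([-0.15776048,  0.        ,  0.        ,  0.        ,  0.        ]), 'eye': array([ 0.34978713, -0.02002176,  1.49036377]), 'attitude': array([ 0.70528686, -0.70272297,  0.06383343, -0.06838245])}
stud_top [([0.533, -0.046, 0.105], 0.53)]
carrier [([0.608, -0.012, 0.058], 0.6)]
bar [([0.554, -0.024, 0.064], 0.57)]
jar_left_mid [([0.739, 0.044, 0.092], 0.55)]
tall_jar_mid [([0.499, -0.393, 0.125], 0.64)]
cup_mid [([0.48, 0.416, 0.029], 0.58)]
side {'fovy': 43.74949652944871, 'cx': 315.35497421120573, 'cy': 200.64097976064824, 'dist_coeffs': array([-0.01787354,  0.        ,  0.        ,  0.        ,  0.        ]), 'eye': array([ 0.28208625, -1.10224138,  1.1112732 ]), 'attitude': array([ 0.89867453, -0.13713454,  0.06125456, -0.41209961])}
stud_top [([0.534, -0.048, 0.092], 0.66), ([0.741, 0.029, 0.08], 0.53)]
carrier [([0.604, -0.052, 0.051], 0.76)]
bar [([0.566, -0.043, 0.068], 0.79)]
jar_left_mid []
tall_jar_mid [([0.496, -0.433, 0.101], 0.57), ([0.603, -0.05, 0.052], 0.46)]
cup_mid [([0.478, 0.384, 0.049], 0.74), ([0.532, -0.051, 0.095], 0.49)]
```

View pics/top0.png

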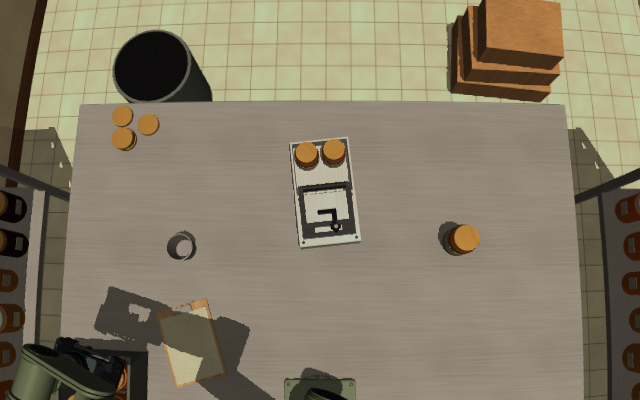

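View pics/side0.png

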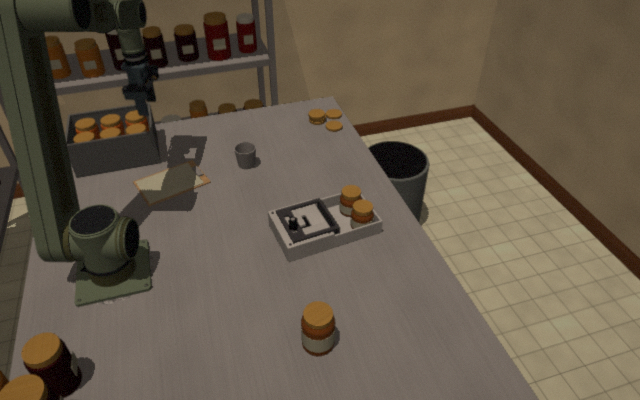

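```bash
cat >> h.py <<'E'
def cloud(n,off=0):
    p,d=read_camera(n); c=camera_params(n); K=np.array([[f(n),0,c["cx"]],[0,f(n),c["cy"]],[0,0,1]])
    v,u=np.mgrid[:400,:640]; uv=np.stack([u,v],-1).reshape(-1,1,2).astype(float)
    r=cv2.undistortPoints(uv,K,c["dist_coeffs"]).reshape(400,640,2)
    P=np.dstack([r,np.ones((400,640))])*d[...,None]
    return p,d,P@R.from_quat(c["attitude"]).as_matrix().T+c["eye"]
E
python3 - <<'E'
from h import *
p,d,P=cloud("top")
near=(np.hypot(P[...,0]-.61,P[...,1]+.01)<.24)&(d>0)
for lo,hi in((.02,.13),(.042,.075)):
    m=(near&(P[...,2]>lo)&(P[...,2]<hi)).astype(np.uint8)
    n,l,s,_=cv2.connectedComponentsWithStats(m); k=1+s[1:,4].argmax()
    print(cv2.minAreaRect(P[l==k][:,:2].astype(np.float32)*1000))
m=near&(P[...,2]>.09)&(P[...,2]<.12)
for q in P[m&(P[...,0]<.6)]: print(np.round(q,4))
c=camera_params("wrist"); print(c); o=get_obs()
print(R.from_quat(o["orientation"]).inv().apply(c["eye"]-o["eef_pos"]), (R.from_quat(o["orientation"]).inv()*R.from_quat(c["attitude"])).as_matrix().round(3))
E
```

```text
((646.048583984375, -11.941726684570312), (318.0544738769531, 176.68417358398438), 6.436339855194092)
((646.0767822265625, -11.844619750976562), (318.0198974609375, 176.68545532226562), 6.38308572769165)
[ 0.549  -0.043   0.0982]
[ 0.5458 -0.0401  0.1005]
[ 0.546  -0.0429  0.0995]
[ 0.5458 -0.0457  0.1006]
[ 0.5431 -0.0401  0.1002]
[ 0.5426 -0.0429  0.1037]
[ 0.5431 -0.0457  0.1003]
[ 0.5436 -0.0486  0.0963]
[ 0.5403 -0.0373  0.0999]
[ 0.5397 -0.0401  0.1044]
[ 0.5395 -0.0428  0.106 ]
[ 0.5404 -0.0457  0.0996]
[ 0.5398 -0.0484  0.1037]
[ 0.5395 -0.0512  0.1058]
[ 0.5369 -0.0345  0.1038]
[ 0.5373 -0.0373  0.1013]
[ 0.537  -0.0401  0.1035]
[ 0.5376 -0.0429  0.099 ]
[ 0.5371 -0.0457  0.1031]
[ 0.537  -0.0484  0.1035]
[ 0.537  -0.0512  0.1037]
[ 0.5376 -0.0541  0.0997]
[ 0.5372 -0.0568  0.1024]
[ 0.5354 -0.0318  0.0944]
[ 0.5345 -0.0345  0.1012]
[ 0.5346 -0.0373  0.1003]
[ 0.5351 -0.0402  0.0967]
[ 0.5343 -0.0429  0.1027]
[ 0.5343 -0.0457  0.1025]
[ 0.5347 -0.0485  0.0999]
[ 0.5347 -0.0513  0.0997]
[ 0.5341 -0.054   0.1041]
[ 0.5341 -0.0567  0.1049]
[ 0.5322 -0.0318  0.0969]
[ 0.5317 -0.
[... 324 characters left out ...]
]
[ 0.5289 -0.0457  0.101 ]
[ 0.5283 -0.0484  0.1055]
[ 0.5288 -0.0512  0.1019]
[ 0.5257 -0.0401  0.1043]
[ 0.5261 -0.0429  0.1007]
[ 0.5259 -0.0457  0.1029]
[ 0.5261 -0.0485  0.1011]
[ 0.5233 -0.0429  0.1009]
[ 0.5234 -0.0457  0.1002]
[ 0.5235 -0.0485  0.0992]
[ 0.5205 -0.0457  0.1007]
{'fovy': 59.155475952736815, 'cx': 321.5257200816051, 'cy': 197.00909147522924, 'dist_coeffs': array([-0.01316531,  0.        ,  0.        ,  0.        ,  0.        ]), 'eye': array([0.10167213, 0.57046325, 0.38540138]), 'attitude': array([0.7983504 , 0.58763549, 0.07804238, 0.10597435])}
[ 7.25146121e-02 -8.40299784e-05 -1.71404812e-01] [[ 0.    -0.965 -0.261]
 [ 1.     0.    -0.   ]
 [ 0.    -0.261  0.965]]
```

move_arm --plan "0.319 -0.599 0 23.7 0;0.319 -0.599 0 23.7 0;0.319 -0.599 0 23.7 0;0.319 -0.599 0 23.7 0;0.319 -0.599 0 23.7 0;0.319 -0.599 0 23.7 0;0.319 -0.599 0 23.7 0;0.319 -0.599 0 23.7 0;0.319 -0.599 0 23.7 0;0.319 -0.599 0 23.7 0;0.319 -0.599 0 23.7 0;0.319 -0.599 0 23.7 0;0.319 -0.599 0 23.7 0;0.319 -0.599 0 23.7 0;0.319 -0.599 0 23.7 0;0.319 -0.599 0 23.7 0;0.319 -0.599 0 23.7 0;0.319 -0.599 0 23.7 0;0.319 -0.599 0 23.7 0;0.319 -0.599 0 23.7 0" --grip_force 20

```text
t: 2.42
eef_pos: [0.4891, -0.0489, 0.2139]
orientation: [-0.056, 0.998, 0.001, -0.0]
wrist_force: [0.1, 0.9, 0.5]
gripper_width: 0.007
```

```bash
python3 - <<'E'
from h import *
p,d,P=cloud("wrist"); cv2.imwrite("pics/w1.png",p[...,::-1])
for q in("stud_top","carrier","bar"): print(q,[(np.round(r["point"],4).tolist(),round(r["confidence"],2)) for r in find_in(q,"wrist")])
m=(d>0)&(np.hypot(P[...,0]-.535,P[...,1]+.045)<.03)&(abs(P[...,2]-.102)<.006)&(p.max(-1)<90)
print(m.sum(),P[m].mean(0),np.percentile(P[m],[1,50,99],axis=0))
l=R.from_euler("z",-6.4,degrees=True).apply(P[m]-[.638,-.0128,0]); print(np.percentile(l,[1,50,99],axis=0),(l.min(0)+l.max(0))/2)
print(R.from_euler("z",-6.4,degrees=True).apply(get_obs()["eef_pos"]-np.array([.638,-.0128,0])))
E
```

```text
stud_top []
carrier [([0.5143, -0.0179, 0.0596], 0.94)]
bar [([0.5227, -0.0214, 0.0663], 0.78)]
63 [ 0.53555692 -0.04376865  0.10318763] [[ 0.52340886 -0.04555119  0.09775883]
 [ 0.53443555 -0.04377215  0.10327912]
 [ 0.5501164  -0.04181749  0.10559976]]
[[-0.11749395 -0.01979827  0.09775883]
 [-0.10643264 -0.01976228  0.10327912]
 [-0.09065151 -0.0188915   0.10559976]] [-0.10382192 -0.01934451  0.10130473]
[-0.15165688 -0.01911955  0.21421453]
```

View pics/w1.png

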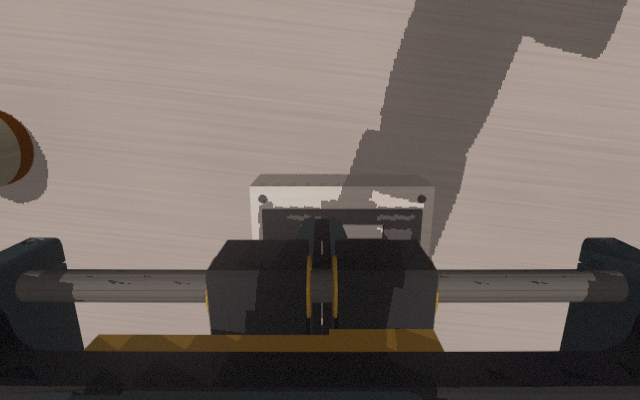

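move_arm --plan "0 0 -0.035 0 0;0 -0.001 -0.07 0 0;0 -0.001 -0.1 0 0;0 -0.001 -0.12 0 0;0 -0.001 -0.13 0 0;0 -0.001 -0.136 0 0;0 -0.001 -0.136 0 0;0 -0.001 -0.136 0 0"

```text
t: 3.28
eef_pos: [0.4903, -0.0496, 0.0792]
orientation: [-0.057, 0.998, -0.0, 0.001]
wrist_force: [-0.4, -0.3, 0.0]
gripper_width: 0.003
```

move_arm --plan "0.006 0.0007 0 0 0;0.012 0.0013 0 0 0;0.017 0.0019 0 0 0;0.022 0.0025 0 0 0;0.027 0.003 0 0 0;0.032 0.0036 0 0 0;0.037 0.0042 0 0 0;0.042 0.0047 0 0 0;0.047 0.0053 0 0 0;0.051 0.0057 0 0 0;0.055 0.0062 0 0 0;0.057 0.0064 0 0 0;0.059 0.0066 0 0 0;0.06 0.0067 0 0 0;0.06 0.0067 0 0 0"

```text
t: 4.53
eef_pos: [0.5506, -0.0428, 0.0791]
orientation: [-0.057, 0.998, 0.0, 0.001]
wrist_force: [-1.3, 0.3, 2.0]
gripper_width: 0.006
```

```bash
python3 - <<'E'
from h import *
for n in("top","side"):
    p,d,P=cloud(n); print(find_in("stud_top",n))
    if n=="side": cv2.imwrite("pics/s2.png",cv2.resize(p[180:265,250:400,::-1],None,fx=5,fy=5))
    else: cv2.imwrite("pics/t2.png",cv2.resize(p[120:260,270:380,::-1],None,fx=4,fy=4))
print(R.from_euler("z",-6.4,degrees=True).apply(get_obs()["eef_pos"]-np.array([.638,-.0128,0])))
E
```

```text
[]
[]
[-0.09018172 -0.02008223  0.07917878]
```

View pics/s2.png

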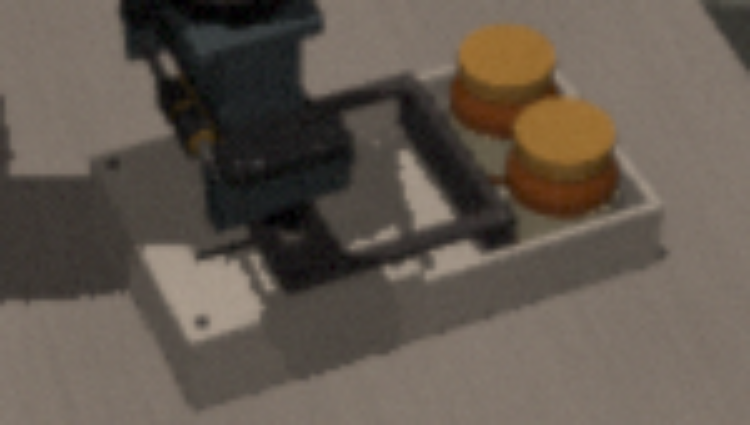

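move_arm --plan "0.001 0.0001 0 0 0;0.002 0.0002 0 0 0;0.003 0.0003 0 0 0;0.004 0.0004 0 0 0;0.005 0.0006 0 0 0;0.005 0.0006 0 0 0;0.005 0.0006 0 0 0"

```text
t: 5.32
eef_pos: [0.5558, -0.0422, 0.0791]
orientation: [-0.057, 0.998, -0.0, 0.002]
wrist_force: [-1.6, -0.5, 1.6]
gripper_width: 0.007
```

move_arm --plan "0.001 0.0001 0 0 0;0.002 0.0002 0 0 0;0.003 0.0003 0 0 0;0.003 0.0003 0 0 0;0.003 0.0003 0 0 0"

```text
t: 5.73
eef_pos: [0.5573, -0.042, 0.0791]
orientation: [-0.057, 0.998, 0.0, -0.0]
wrist_force: [-7.4, -1.1, 5.1]
gripper_width: 0.007
```

move_arm --plan "0.001 0.0001 0 0 0;0.003 0.0003 0 0 0;0.003 0.0003 0 0 0"

```text
t: 5.98
eef_pos: [0.5574, -0.042, 0.0792]
orientation: [-0.057, 0.998, -0.0, -0.003]
wrist_force: [-10.2, -1.5, 8.3]
gripper_width: 0.0
```

move_arm --plan "-0.01 -0.001 0 0 0;-0.02 -0.002 0 0 0;-0.022 -0.002 0.01 0 0;-0.022 -0.002 0.04 0 0;-0.022 -0.002 0.065 0 0;-0.022 -0.002 0.065 0 0;0 -0.02 0.065 0 0;0.02 -0.036 0.065 0 0;0.033 -0.0375 0.065 0 0;0.033 -0.0375 0.065 0 0;0.033 -0.0375 0.065 0 0"

```text
t: 6.9
eef_pos: [0.5906, -0.0795, 0.144]
orientation: [-0.057, 0.998, 0.0, -0.003]
wrist_force: [-0.3, -0.5, -0.7]
gripper_width: 0.004
```

```bash
python3 - <<'E'
from h import *
p,d,P=cloud("side"); cv2.imwrite("pics/s3.png",cv2.resize(p[180:265,250:400,::-1],None,fx=5,fy=5))
print([(r["point"].round(4) if hasattr(r["point"],"round") else r["point"],r["confidence"]) for q in ("stud_top",) for n in ("side",) for r in find_in(q,n)])
E
```

```text
[]
```

View pics/s3.png

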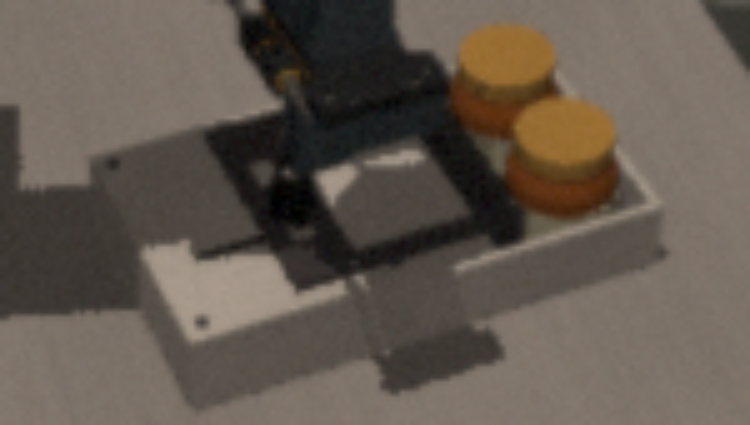

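```bash
python3 - <<'E'
from h import *
c=camera_params("side");K=np.array([[f("side"),0,c["cx"]],[0,f("side"),c["cy"]],[0,0,1]])
Q=np.array([[.586,-.0387,.102],[.586,-.0387,.068],[.5906,-.0795,.144],[.5906,-.0795,.079]])-c["eye"]
q=cv2.projectPoints(R.from_quat(c["attitude"]).inv().apply(Q),np.zeros(3),np.zeros(3),K,c["dist_coeffs"])[0][:,0]
print((q-[250,180])*5)
E
```

```text
[[289.0392433  174.1701686 ]
 [289.75492851 215.36625382]
 [315.90253415 164.29037546]
 [316.53398336 245.22414617]]
```

move_arm --plan "0 0 -0.02 0 0;0 0 -0.04 0 0;0 0 -0.056 0 0;0 0 -0.065 0 0;0 0 -0.065 0 0;0 0 -0.065 0 0"

```text
t: 7.5
eef_pos: [0.5893, -0.0788, 0.0793]
orientation: [-0.058, 0.998, 0.0, -0.004]
wrist_force: [-0.7, 0.6, 0.1]
gripper_width: 0.004
```

move_arm --plan "-0.0006 0.005 0 0 0;-0.0011 0.01 0 0 0;-0.0016 0.014 0 0 0;-0.002 0.018 0 0 0;-0.0025 0.022 0 0 0;-0.0029 0.026 0 0 0;-0.0034 0.03 0 0 0;-0.0034 0.03 0 0 0"

```text
t: 8.17
eef_pos: [0.5861, -0.0481, 0.0796]
orientation: [-0.058, 0.998, 0.0, -0.004]
wrist_force: [-0.1, -1.6, 0.6]
gripper_width: 0.008
```

move_arm --plan "-0.0005 0.004 0 0 0;-0.0009 0.008 0 0 0;-0.0014 0.012 0 0 0;-0.0017 0.015 0 0 0;-0.002 0.018 0 0 0;-0.002 0.018 0 0 0"

```text
t: 8.67
eef_pos: [0.5839, -0.0293, 0.0795]
orientation: [-0.058, 0.998, 0.001, -0.004]
wrist_force: [1.4, -0.8, 0.6]
gripper_width: 0.005
```

move_arm --plan "-0.0001 0.001 0 0 0;-0.0002 0.002 0 0 0;-0.0003 0.003 0 0 0;-0.0005 0.004 0 0 0;-0.0006 0.005 0 0 0;-0.0006 0.005 0 0 0;-0.0006 0.005 0 0 0"

```text
t: 9.25
eef_pos: [0.5834, -0.0242, 0.0795]
orientation: [-0.058, 0.998, 0.001, -0.004]
wrist_force: [1.0, -1.5, 0.3]
gripper_width: 0.004
```

move_arm --plan "-0.0001 0.001 0 0 0;-0.0002 0.002 0 0 0;-0.0003 0.003 0 0 0;-0.0005 0.004 0 0 0;-0.0005 0.004 0 0 0;-0.0005 0.004 0 0 0"

```text
t: 9.75
eef_pos: [0.5833, -0.0226, 0.0797]
orientation: [-0.059, 0.998, -0.002, -0.003]
wrist_force: [0.9, -9.1, 1.5]
gripper_width: 0.002
```

move_arm --plan "-0.0001 0.002 0 0 0;-0.0003 0.004 0 0 0;-0.0003 0.004 0 0 0;-0.0003 0.004 0 0 0"

```text
t: 10.08
eef_pos: [0.5833, -0.0224, 0.0798]
orientation: [-0.06, 0.998, -0.005, -0.003]
wrist_force: [1.0, -14.1, 0.8]
gripper_width: 0.005
```

move_arm --plan "0.001 -0.008 0 0 0;0.002 -0.016 0 0 0;0.002 -0.02 0 0 0;0.002 -0.02 0.02 0 0;0.002 -0.02 0.05 0 0;0.002 -0.02 0.09 0 0;-0.03 -0.05 0.13 0 0;-0.07 -0.08 0.15 0 0;-0.11 -0.11 0.15 0 0;-0.15 -0.14 0.15 0 0;-0.19 -0.16 0.15 0 0;-0.2 -0.19 0.15 0 0;-0.2 -0.19 0.15 0 0;-0.2 -0.19 0.15 0 0"

```text
t: 11.25
eef_pos: [0.3797, -0.2147, 0.2301]
orientation: [-0.057, 0.998, -0.005, -0.004]
wrist_force: [0.0, 0.6, 0.3]
gripper_width: 0.004
```

```bash
python3 - <<'E'
from h import *
print(get_obs()["t"],get_obs()["wrist_force"])
p,d,P=cloud("top"); a=cv2.resize(p[120:260,270:380,::-1],None,fx=4,fy=4,interpolation=cv2.INTER_CUBIC)
r=lambda P:R.from_euler("z",-6.4,degrees=True).apply(P-np.array([.638,-.0128,0]))
L=r(P.reshape(-1,3)); m=(d.ravel()>0)&(L[:,2]>.09)&(L[:,2]<.115)&(L[:,0]<-.02)&(L[:,0]>-.15)&(abs(L[:,1])<.08)
print(m.sum(),(L[m].min(0)+L[m].max(0))/2,L[m].mean(0))
for n in("top","side"):
    if n=="side": p,d,P=cloud(n); b=cv2.resize(p[180:265,250:400,::-1],(750,425))
    for q in("stud_top","jar_left_mid","tall_jar_mid","cup_mid"): print(q,[(np.round(r["point"],3).tolist(),round(r["confidence"],2)) for r in find_in(q,n)])
cv2.imwrite("pics/t4.png",a);cv2.imwrite("pics/s4.png",b)
E
```

```text
11.25 [0.01224991 0.56894718 0.25921244]
59 [-0.05473488  0.01980234  0.10027105] [-0.05607931  0.02009784  0.10108546]
stud_top [([0.58, 0.002, 0.105], 0.51)]
jar_left_mid []
tall_jar_mid [([0.496, -0.393, 0.124], 0.87), ([0.58, 0.002, 0.107], 0.22)]
cup_mid [([0.478, 0.417, 0.029], 0.73)]
stud_top [([0.585, -0.001, 0.09], 0.61)]
jar_left_mid [([0.749, 0.031, 0.088], 0.89)]
tall_jar_mid [([0.493, -0.434, 0.101], 0.56)]
cup_mid []
```

View pics/t4.png

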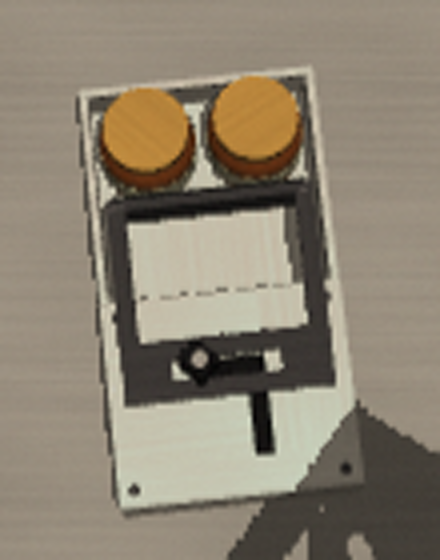

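View pics/s4.png

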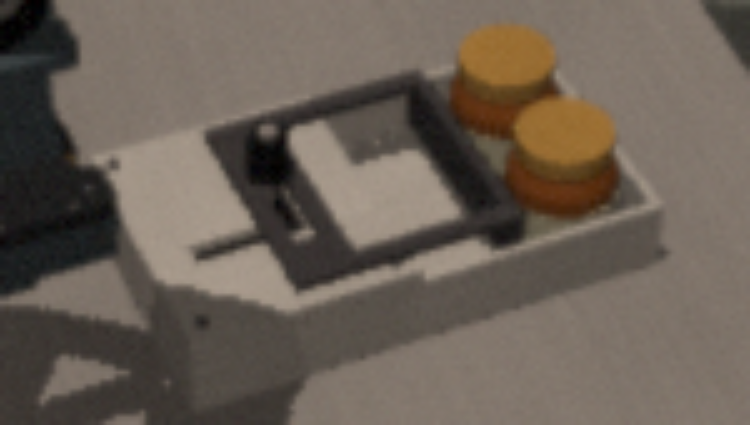

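The top crop shows the stud at (200,360), at the left closed end of the short leg. The bar is up beside the jars with a gap, and the jars sit at the same pixels as before. The stud measures (-55, 20) mm in the carrier frame, which is its target, and the hand is clear.

```bash
python3 -c "
from cell import *
print(finish_job())"
```

```text
the job is handed in; nothing more can be done
None
```

The two jars are locked in their carrier, and I handed the job in after about 11.5 s of the 42 s allowed. I pushed the stud with shut fingers along the long leg to its stop. I then lifted the hand, came down on the stud's other side, and pushed it round the corner to the closed end of the short leg.

- **Pushes:** both ended at a hard stop, at about 10 N along the long leg and 14 N along the short leg. The stud was never pinched.
- **Stud position:** the last top-camera measurement put it at (-55, +20) mm in the carrier frame, which is the end of the slot.
- **Other objects:** the small jars look unmoved in the last picture. The detector placed the tall jar and the cup within about 3 mm of where they started. It missed the left jar in the last top image but found it in the side image. It missed the cup in the last side image but found it in the top one.
- **Hand:** it finished clear of everything, with the wrist force close to zero.
- **Failed check:** the close-up wrist picture showed the stud hidden behind the fingers, so I relied on the top and side cameras and the contact force.

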